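# Spring open a snapped-shut battery hatch with the release pin

### The job

The alarm sounder lies face down in its nest with its battery hatch snapped shut. Take the release pin from its stand, push it straight down through the narrow release slot beside the hatch so that it presses the hidden latch tab and the hatch springs right open, then put the pin back in its stand, standing upright with its collar down on the block. Leave the parts bin and the two small speaker modules where they are.

Things in the scene. Friction and masses are not known exactly. Their poses are not given: they have to be found in the camera images.
- sounder: The alarm sounder: grey plastic case 140 mm (x) by 220 mm (y), lying back side up in an aluminium nest plate fixed to the bench; origin on the bench under the case's centre, z up. The top face is 70 mm above the bench. Along y come: thin closed louvre lines and a blank plate (-y end), the release slot (y = -20 mm), the square hatch (y = 5 to 95 mm).
- slot (a point): Centre of the mouth of the release slot in the sounder's top face, axes as the sounder's. A plain dark opening, 26 mm along x by 13 mm along y, through a panel 4 mm thick, edges bevelled 1.5 mm. It is the only real opening in the face: the louvre lines and screws are closed.
- tab (a point): The point of the hidden black latch tab straight below the slot centre, 26 mm below the slot mouth when at rest. The tab is a sprung plate larger than the slot; pushed down here it gives with about 3 N at first and 5 N at the release point, 5 to 6 mm down, and meets a hard stop about 9 mm down.
- latch (a joint): Turn of the latch in rad: 0 at rest, lets go of the hatch at about 0.2, hard stop at 0.35. It springs back to 0 when let go.
- hatch (a joint): Opening of the hatch in rad: 0 flush and latched, 1.75 at its open stop. Once the latch lets go, its own spring swings it fully open in about a second and keeps it there.
- hatch_edge (a point): Middle of the hatch's free edge, which lies towards +y of the slot, 25 mm from its centre; the hatch is 92 mm wide, its hinge 115 mm from the slot centre. On release it swings up and away from the slot and stands 90 mm above the case.
- pin_grip (a point): Middle of the release pin's handle, where to grip it; z runs up along the pin. From the tip: steel rod 8 mm in diameter, 55 mm long, rounded tip; black collar 26 mm in diameter, 4 mm thick; black round handle 18 mm in diameter, 60 mm long (119 mm overall, about 70 g). This point is 89 mm above the tip, 34 mm above the collar's underside. The pin starts upright in its stand.
- pin_tip (a point): The tip of the release pin's steel rod, on its axis; z runs up along the pin. In the stand it is 5 mm above the bench.
- stand_hole0 (a point): Centre of the mouth of the hole in the pin's stand, an aluminium block 60 x 60 x 60 mm fixed to the bench. The hole is 14 mm in diameter, goes right through, with a 2 mm bevel; the collar of the pin rests on the block's top, at this point's height (60 mm).
- parts_bin: Bystander: yellow open bin 120 x 100 x 60 mm holding black plastic parts; origin at the centre of its underside.
- speaker1: Bystander: small black speaker module 44 x 36 x 25 mm with a round metal face; origin at the centre of its underside.
- speaker2: Bystander: another such speaker module.

How it is judged:
By the outcome, as a careful person would: the job done as asked, in the order asked, and still so for the second after the job is handed in, with the robot touching nothing.
It also fails if it takes over 58 s, if anything falls off the work surface, if the arm or the gripper's body presses on something with over 40 N, if the wrist force passes 120 N, or if a joint passes its speed limit or range.

### The arm

A 6-joint arm with a two-finger parallel gripper is mounted at the origin on the work surface. World frame = base frame: x ahead of the robot, y to its left, z up, the work surface at z = 0. Lengths are in mm, angles in rad, forces in N, time in s.
With the tool pointing down it reaches from about 350 to 875 mm from the base axis. Payload 4.2 kg.
Tool frame: the origin (TCP) lies midway between the tips of the shut fingers; the grasp point (between the pads) lies 19 mm behind it; z points along the fingers, y is the direction in which the jaws open and shut (so a half turn about z gives the same grasp; the last joint's range is limited). The gripper opens to 85 mm and grips with 20 to 120 N. Pads are 22 mm wide; open, the fingers measure 114 mm over their backs; the gripper's body (76 mm by 85 mm) begins 54 mm behind the grasp point. The pads swing forward as they close: fully open they stand 13 mm farther back than shut.
Start: joints at [1.389, 0.385, 0.008, 0, -1.194, -0.259], TCP at [266.631, 565.25, 231.312] pointing down, gripper open.
Joint ranges: [-3.14, 3.14], [-1.21, 2.06], [-1.07, 1.41], [-3.16, 2.05], [-2.99, -0.16], [-3.1, 3.1]. Speed limits (rad/s): [2.79, 2.79, 3.14, 3.14, 3.14, 3.14].

### API

Orientations are given as a unit quaternion [x, y, z, w].
In Python, from bench import arm gives the robot as it stands.
- The arm moves only by the tool send_rows, never from a script. Its arguments are lists of equal length, an entry for each row: "translation": the shift along the tool's x, y, z in mm, a list of three; "dr": the turn, a rotation vector about the tool's x, y, z in degrees, a list of three; "grip": the finger opening in mm, from 0 to 85.4. In form: {"translation": [[dx, dy, dz], ...], "dr": [[ax, ay, az], ...], "grip": [grip, ...]}. A call has exactly 5 rows; each row shifts and turns the commanded pose from where the row before left it, along the tool's axes as they then stand; what a row does not reach is not made up. A row lasts 1/8 s, in which the tool goes at most 62.5 mm and 10.7 degrees, less where a joint would pass 70% of its speed; a pose out of reach is approached as far as the arm can. A call with a gripper value outside its range is refused whole. The fingers move at their own pace and stop on an object; the grip force is fixed at half the most. Time passes only in rows, so rows that do not move let the fingers close, or fill a call up. It gives the time, the measured TCP pose, the force and the opening at its end, in the units of the state.
- arm.read_state(): the state, without advancing time (a new reading comes with each control period).
- arm.get_image(name): name is "scene" or "side" or "wrist"; returns the picture (480x640x3 uint8, red, green, blue); there is no depth.
- arm.camera_info(name): a dict with "fx", "fy", "cx", "cy" (pixels), "D" ([k1, k2, p1, p2, k3] as OpenCV has them; the pictures are not rectified), "cam_to_world" (4x4, takes a point from camera to world coordinates). Camera axes: x right, y down, z forward; pixel columns grow to the right and rows downward; lengths in mm; the calibration is good to about 2 mm. A picture is of the moment at which its call begins: read the wrist's pose just before it. camera_info takes no time and is no camera call; for the wrist camera it gives the pose at the moment of the call.
- arm.job_done(): hands the job in, once; it reports no verdict.
Trained networks look in the newest picture that a camera, given by its name, has taken for a name from the list of things; names that differ only in an ending like _2 or _b are one class to them, and where a whole thing is asked for, a point or a joint stands for the part that bears it (a point fixed in the world has none). Each returns a list of dicts, best first, with "confidence" (0 to 1); they miss things now and then, are a little off and sometimes report something else, mostly with a low value. They report only what shows in the picture. A call takes as long as a camera call.
- arm.search_frame(thing, camera): "xyz" ([x, y, z] in mm, in world coordinates, good to about 4 mm: the middle of the surface that is visible of it).
- arm.place_of(thing, camera): "xyz" ([x, y, z] in mm, in world coordinates, good to about 4 mm: a listed point, or the origin of a listed thing).
The state is a dict: "clock": time; "joints": joint angles; "joint_vel": joint speeds; "joint_efforts": joint torques, N m; "position": TCP position; "ee_rot": TCP orientation; "contact_force": force on the tool from outside, world axes, zero at the start; "wrist_torque": the same for the moment, N m; "gripper_width": finger opening in mm.
Only numpy, scipy, OpenCV 4.12 (cv2) and the standard library are available. Lean on these libraries where they do the work, as an engineer would, in place of code of your own. Each camera call takes 0.05 s, during which the arm holds its last target.

## Working session

There is one attempt and no reset: what is moved stays moved. The work goes in short steps, Python scripts to look and compute and a tool call to move; the robot and the scene stay as the last step left them, time stands still between calls to the robot, and variables do not carry over. Pictures are saved under pics/ and viewed, and the job is handed in when it is done.

Besides the shell and the picture viewer there is one more tool, called as a command line: name --argument value ..., lists and objects as JSON in quotes. send_rows: Moves the arm, as the interface text tells. Its arguments: {"type":"object","properties":{"translation":{"type":"array"},"dr":{"type":"array"},"grip":{"type":"array"}},"required":["translation","dr","grip"]}

```bash
mkdir -p pics; ls
cat > h.py <<'E'
from bench import arm
import numpy as np, cv2
def snap(n,f):
    im=arm.get_image(n); cv2.imwrite('pics/'+f,im[:,:,::-1]); return im
E
python3 - <<'E'
from h import *
s=arm.read_state(); print(s['clock'],s['position'],s['ee_rot'],s['contact_force'],s['gripper_width'])
for c in ['scene','side','wrist']:
    snap(c,c+'0.png')
    i=arm.camera_info(c); print(c,i['fx'],np.round(i['D'],3),np.round(i['cam_to_world'],3).tolist())
for t,c in [('slot','scene'),('slot','side'),('pin_grip','scene'),('pin_grip','side'),('stand_hole0','scene'),('sounder','scene'),('parts_bin','scene'),('speaker1','scene'),('pin_tip','scene')]:
    print(t,c,[(np.round(d['xyz'],1).tolist(),round(d['confidence'],2)) for d in arm.place_of(t,c)])
print(arm.read_state()['clock'])
E
```

```text
pics
0.0 [266.38072534 564.76658155 230.22963884] [ 9.75785960e-01 -2.18725013e-01 -2.16918050e-04  1.04012366e-03] [ 0.24649782 -0.39783294 -0.09642602] 85.4614234410389
scene 579.1426032681534 [-0.035  0.     0.     0.     0.   ] [[0.329, 0.562, -0.759, 1365.111], [0.944, -0.187, 0.271, -298.259], [0.01, -0.806, -0.592, 721.539], [0.0, 0.0, 0.0, 1.0]]
side 454.85368032896633 [-0.097  0.     0.     0.     0.   ] [[-0.911, -0.318, 0.263, 284.714], [-0.413, 0.694, -0.59, 578.154], [0.005, -0.646, -0.764, 826.132], [0.0, 0.0, 0.0, 1.0]]
wrist 356.8871740316612 [-0.067  0.     0.     0.     0.   ] [[-0.427, -0.868, -0.254, 329.811], [-0.904, 0.41, 0.118, 535.18], [0.002, 0.28, -0.96, 372.931], [0.0, 0.0, 0.0, 1.0]]
slot scene [([580.7, -62.4, 75.3], 0.89)]
slot side [([581.5, -58.5, 67.6], 0.86), ([484.0, -332.8, 94.5], 0.41)]
pin_grip scene [([481.5, -330.6, 91.7], 0.54)]
pin_grip side [([482.3, -331.5, 93.7], 0.56)]
stand_hole0 scene [([481.4, -333.6, 60.1], 0.84)]
sounder scene [([573.2, -42.5, 2.5], 0.57)]
parts_bin scene [([506.4, 308.1, 2.5], 0.56)]
speaker1 scene [([682.1, -333.7, -0.8], 0.93), ([658.9, 291.4, 0.9], 0.93)]
pin_tip scene []
0.6
```

View pics/scene0.png

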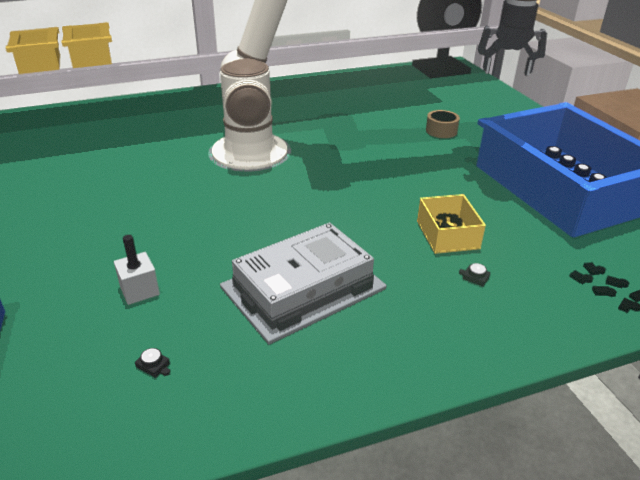

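View pics/side0.png

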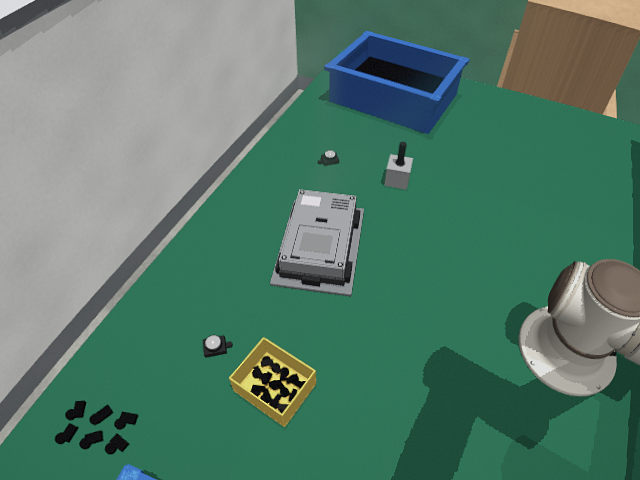

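View pics/wrist0.png

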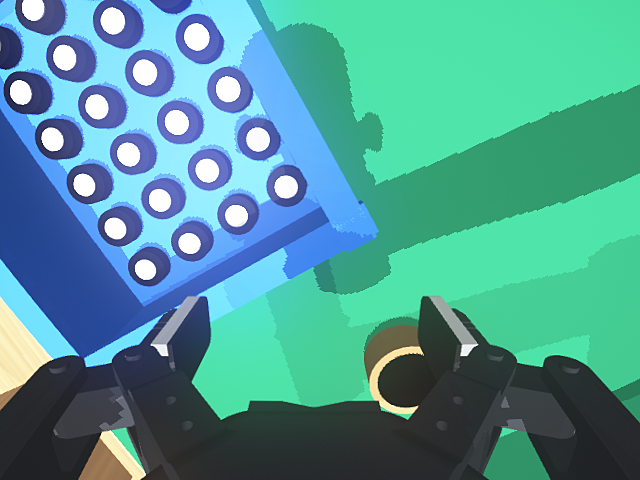

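The sounder is at about (305,265) in the scene view with its slot at (293,264). The pin stands in its stand at (130,255), and the detections agree with that. Next I'll back-project the case corners to get the yaw.

```bash
cat >> h.py <<'E'
def ray(n,uv,z,info=None):
    i=info or arm.camera_info(n); K=np.array([[i['fx'],0,i['cx']],[0,i['fy'],i['cy']],[0,0,1.]])
    p=cv2.undistortPoints(np.array(uv,float).reshape(-1,1,2),K,np.array(i['D'],float)).reshape(-1,2)
    T=np.array(i['cam_to_world']); d=np.c_[p,np.ones(len(p))]@T[:3,:3].T; o=T[:3,3]
    return o+d*((z-o[2])/d[:,2])[:,None]
def proj(n,P,info=None):
    i=info or arm.camera_info(n); K=np.array([[i['fx'],0,i['cx']],[0,i['fy'],i['cy']],[0,0,1.]])
    T=np.linalg.inv(np.array(i['cam_to_world']))
    r,_=cv2.Rodrigues(T[:3,:3]); return cv2.projectPoints(np.array(P,float).reshape(-1,3),r,T[:3,3],K,np.array(i['D'],float))[0].reshape(-1,2)
def tool(v):
    from scipy.spatial.transform import Rotation as R
    return R.from_quat(arm.read_state()['ee_rot']).inv().apply(v)
E
python3 - <<'E'
from h import *
a=cv2.imread('pics/scene0.png'); b=cv2.imread('pics/side0.png')
c=np.hstack([cv2.resize(a[215:345,210:390],None,fx=2.2,fy=2.2,interpolation=2),cv2.resize(b[180:310,265:375],None,fx=2.2,fy=2.2,interpolation=2)])
cv2.imwrite('pics/z0.png',c); print(c.shape)
print(np.round(ray('side',[[300,191],[355,195],[321,219.5]],70),1))
print(np.round(ray('scene',[[330,226],[234,263],[272,301],[373,262],[293,263.5]],70),1))
E
```

```text
(286, 638, 3)
[[ 664.4 -120.    70. ]
 [ 539.4 -162.2   70. ]
 [ 579.6  -56.4   70. ]]
[[ 491.7   43.8   70. ]
 [ 546.7 -161.4   70. ]
 [ 666.2 -124.    70. ]
 [ 623.6   78.    70. ]
 [ 581.8  -60.9   70. ]]
```

View pics/z0.png

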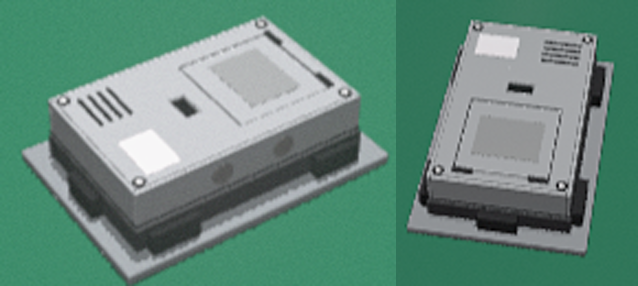

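```bash
cat >> h.py <<'E'
from scipy.spatial.transform import Rotation as R, Slerp
def plan(tgt,yaw,n,start=None,rot=None):
    """rows in tool frame; yaw = world angle (deg) of tool y, tool z down; starts from the measured pose"""
    s=arm.read_state(); p0=np.array(start if start is not None else s['position']); r0=R.from_quat(s['ee_rot'])
    y=np.array([np.cos(np.radians(yaw)),np.sin(np.radians(yaw)),0]); z=np.array([0,0,-1.]); x=np.cross(y,z)
    r1=R.from_matrix(np.c_[x,y,z]); tgt=np.array(tgt,float)
    w=(r0.inv()*r1).as_rotvec(degrees=True)/n
    r=r0; tr=[]
    for k in range(n):
        tr.append(np.round(r.inv().apply((tgt-p0)/n),1).tolist()); r=r*R.from_rotvec(w,degrees=True)
    for k in range(0,n,5): print(tr[k:k+5])
    print('dr per row',np.round(w,2), 'dist',np.linalg.norm(tgt-p0)/n)
E
python3 - <<'E'
from h import *
plan([575,-55,230],195.5,15)
E
```

```text
[[36.2, 28.6, 0.1], [37.8, 26.5, 0.1], [39.3, 24.3, 0.1], [40.6, 22.0, 0.1], [41.8, 19.6, 0.1]]
[[42.8, 17.2, 0.1], [43.8, 14.7, 0.1], [44.5, 12.2, 0.1], [45.2, 9.6, 0.1], [45.6, 7.0, 0.1]]
[[46.0, 4.4, 0.1], [46.1, 1.8, 0.1], [46.2, -0.9, 0.1], [46.0, -3.5, 0.1], [45.8, -6.1, 0.1]]
dr per row [0.   0.   3.28] dist 46.178640545757524
```

send_rows --translation '[[36,28.5,0],[38,26.5,0],[39.5,24.5,0],[40.5,22,0],[42,19.5,0]]' --dr '[[0,0,3.3],[0,0,3.3],[0,0,3.3],[0,0,3.3],[0,0,3.3]]' --grip '[85,85,85,85,85]'

```text
clock: 1.23
position: [370.1, 357.0, 231.6]
ee_rot: [0.934, -0.357, 0.0, -0.0]
contact_force: [0.6, 0.7, -0.1]
gripper_width: 85.0
```

send_rows --translation '[[43,17,0],[44,14.5,0],[44.5,12,0],[45,9.5,0],[45.5,7,0]]' --dr '[[0,0,3.3],[0,0,3.3],[0,0,3.3],[0,0,3.3],[0,0,3.3]]' --grip '[85,85,85,85,85]'

```text
clock: 1.85
position: [473.2, 150.6, 231.7]
ee_rot: [0.873, -0.487, 0.0, -0.0]
contact_force: [0.1, 0.3, 0.8]
gripper_width: 84.7
```

send_rows --translation '[[46,4.5,0],[46,2,0],[46,-1,0],[46,-3.5,0],[46,-6,0]]' --dr '[[0,0,3.3],[0,0,3.3],[0,0,3.3],[0,0,3.3],[0,0,3.3]]' --grip '[85,85,85,85,85]'

```text
clock: 2.48
position: [574.9, -56.7, 231.5]
ee_rot: [0.794, -0.608, 0.0, -0.0]
contact_force: [0.6, 0.1, -0.3]
gripper_width: 85.5
```

Run:
```python
from h import *
s=arm.read_state(); print(s['clock'],s['position'],s['ee_rot'],s['contact_force'])
import json
i=arm.camera_info('wrist'); snap('wrist','w1.png')
json.dump({k:np.array(v).tolist() for k,v in i.items() if k in('fx','fy','cx','cy','D','cam_to_world')},open('w1.json','w'))
for t in ['slot','hatch_edge','sounder']:
    print(t,[(np.round(d['xyz'],1).tolist(),round(d['confidence'],2)) for d in arm.place_of(t,'wrist')])
```

```text
2.475 [574.88529492 -56.69642251 231.52612862] [ 7.94097913e-01 -6.07789787e-01  2.01639781e-04 -1.99486307e-04] [ 0.62849671  0.10187569 -0.27227727]
slot [([578.1, -62.2, 69.4], 0.87)]
hatch_edge [([573.4, -35.5, 71.0], 0.7)]
sounder [([574.7, -41.9, 1.0], 0.78)]
```

View pics/w1.png

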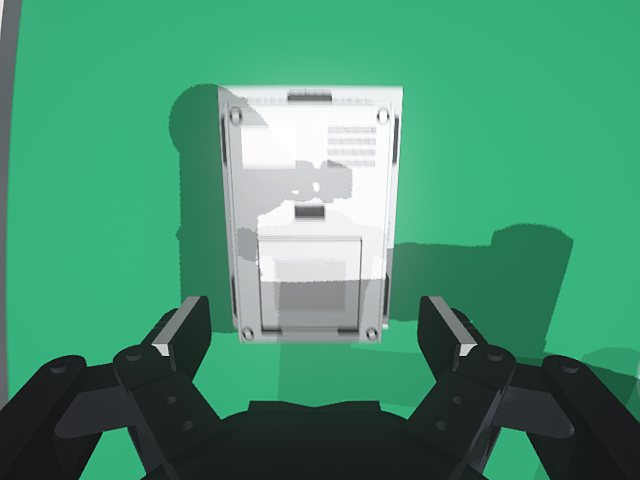

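The wrist view is square to the sounder, with the slot at about (310,212) and the screws at (236,116), (383,116), (249,334) and (371,334). I'll back-project these.

Run:
```python
from h import *
import json
i=json.load(open('w1.json'))
im=cv2.imread('pics/w1.png')
g=cv2.cvtColor(im,6)[195:230,285:336]
_,st=0,0
m=(g<130).astype(np.uint8)
n,l,s,c=cv2.connectedComponentsWithStats(m); print(s[1:],c[1:]+[285,195])
cv2.imwrite('pics/z1.png',cv2.resize(im[80:350,210:410],None,fx=2.2,fy=2.2,interpolation=2))
S=ray('wrist',[[236,116],[383,116],[249,334],[371,334]],70,i); print(np.round(S,1))
ex=(S[1]-S[0])+(S[3]-S[2]); ey=(S[0]-S[2])+(S[1]-S[3]); print(np.degrees(np.arctan2(ex[1],ex[0])),np.degrees(np.arctan2(ey[1],ey[0])), S.mean(0))
print(np.round(ray('wrist',[[310,212.3],[295,212],[326,212],[310,206],[310,219]],70,i),1))
p=proj('scene',[[579,-61,70],[579,-63,70],[482,-332,60]]);print(p, proj('side',[[579,-61,70],[482,-332,60]]))
```

```text
[[ 10  12  29  11 292]] [[308.95205479 212.05479452]]
[[ 657.6 -122.5   70. ]
 [ 542.  -153.8   70. ]
 [ 604.7   71.1   70. ]
 [ 490.5   40.1   70. ]]
-164.84968960452238 -74.90697112149286 [573.68767441 -41.27750904  70.        ]
[[578.6 -60.7  70. ]
 [591.3 -57.5  70. ]
 [565.3 -64.6  70. ]
 [580.  -66.   70. ]
 [577.1 -54.9  70. ]]
[[292.47418449 262.61264663]
 [291.41711907 262.83096083]
 [134.82855247 264.77433474]] [[322.10792758 218.23437333]
 [399.69318056 162.79940427]]
```

View pics/z1.png

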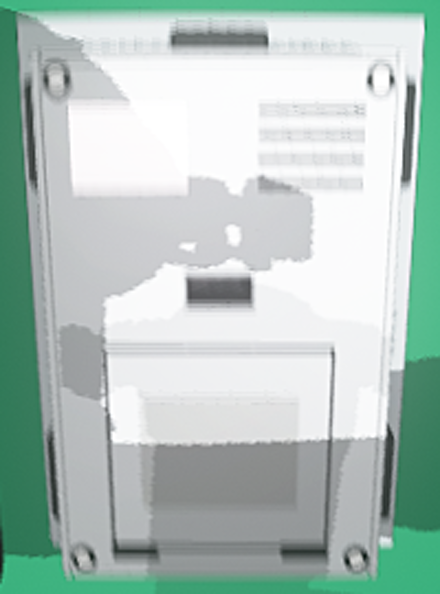

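Screws and slot agree: yaw is 15.1° and the slot is at (579, -60.7). Moving to above the stand.

Run:
```python
from h import *
plan([485,-315,236],195.15,5)
```

```text
[[45.3, 30.8, -1.0], [45.3, 30.8, -1.0], [45.3, 30.8, -1.0], [45.3, 30.8, -1.0], [45.3, 30.8, -1.0]]
dr per row [0.01 0.   0.  ] dist 54.79461499979179
```

send_rows --translation '[[45.3,30.8,-1],[45.3,30.8,-1],[45.3,30.8,-1],[45.3,30.8,-1],[45.3,30.8,-1]]' --dr '[[0,0,0],[0,0,0],[0,0,0],[0,0,0],[0,0,0]]' --grip '[85,85,85,85,85]'

```text
clock: 3.3
position: [484.8, -314.4, 236.9]
ee_rot: [0.795, -0.606, 0.0, -0.0]
contact_force: [0.3, -0.5, 0.7]
gripper_width: 84.6
```

Run:
```python
from h import *
s=arm.read_state(); print(s['clock'],s['position'],s['ee_rot'],s['contact_force'])
import json
i=arm.camera_info('wrist'); snap('wrist','w2.png')
json.dump({k:np.array(v).tolist() for k,v in i.items() if k in('fx','fy','cx','cy','D','cam_to_world')},open('w2.json','w'))
for t in ['pin_grip','stand_hole0']:
    print(t,[(np.round(d['xyz'],1).tolist(),round(d['confidence'],2)) for d in arm.place_of(t,'wrist')])
print(proj('wrist',[[482,-332,124],[482,-332,60]],i))
```

```text
3.3 [ 484.8018793  -314.44241608  236.90130503] [ 7.95421628e-01 -6.06056296e-01  3.90673958e-04 -2.16622685e-04] [ 0.325916   -0.50362372  0.72991433]
pin_grip [([482.6, -336.3, 91.6], 0.89)]
stand_hole0 [([481.3, -337.0, 57.8], 0.68)]
[[322.88585722 211.12771032]
 [321.2065034  196.39326332]]
```

View pics/w2.png

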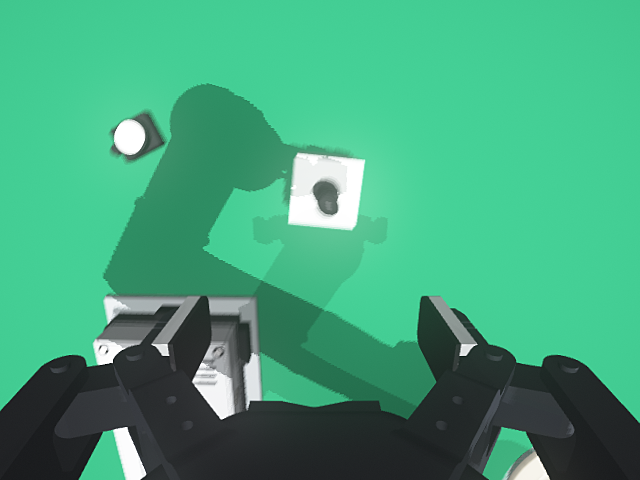

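The pin top is at about (329,205), and the stand top's corners are near (299,154), (364,160), (357,229) and (289,223).

Run:
```python
from h import *
import json
i=json.load(open('w2.json'))
im=cv2.imread('pics/w2.png')
cv2.imwrite('pics/z2.png',cv2.resize(im[145:235,280:375],None,fx=6,fy=6,interpolation=2))
q=ray('wrist',[[299,154],[364,160],[357,229],[289,223]],60,i);print(np.round(q,1),q.mean(0))
print(np.round(ray('wrist',[[329,205]],123,i),1))
```

```text
[[ 510.9 -362.9   60. ]
 [ 454.5 -373.2   60. ]
 [ 441.8 -311.5   60. ]
 [ 503.9 -300.3   60. ]] [ 477.76067606 -336.99665906   60.        ]
[[ 478.9 -337.4  123. ]]
```

View pics/z2.png

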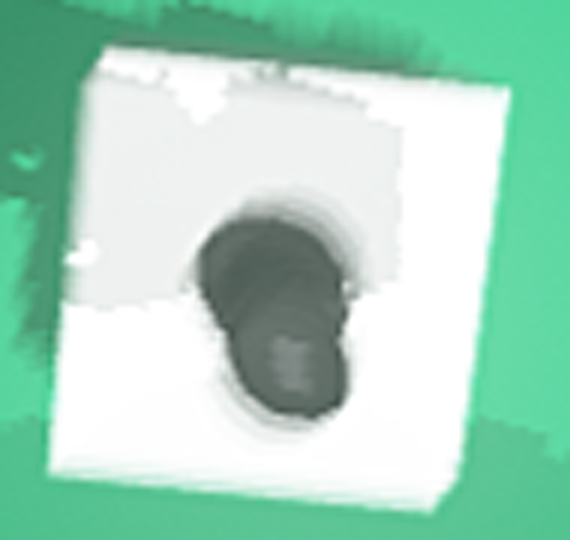

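Run:
```python
from h import *
import json
i=json.load(open('w2.json'))
print(np.round(ray('wrist',[[328.3,204.2]],124,i),1),np.round(ray('wrist',[[324.7,191.7]],64,i),1))
a=cv2.imread('pics/scene0.png')[225:310,105:170]; b=cv2.imread('pics/side0.png')[135:195,375:425]
cv2.imwrite('pics/z3.png',np.hstack([cv2.resize(a,(390,510),interpolation=2),cv2.resize(b,(400,510),interpolation=2)]))
P=[[480,-336.5,124],[480,-336.5,60]]
print((proj('scene',P)-[105,225])*6,(proj('side',P)-[375,135])*[8,8.5])
plan([480,-336.5,150],195.15,5)
```

```text
[[ 479.6 -338.   124. ]] [[ 480.4 -337.5   64. ]]
[[124.66698793  67.03217006]
 [163.24765866 237.66722056]] [[233.61941955  61.34468414]
 [207.70510786 229.44227883]]
[[3.9, 2.0, 17.3], [3.9, 2.0, 17.3], [3.9, 2.0, 17.3], [3.9, 2.0, 17.3], [3.9, 2.0, 17.3]]
dr per row [-0.    0.   -0.01] dist 17.83167086548486
```

View pics/z3.png

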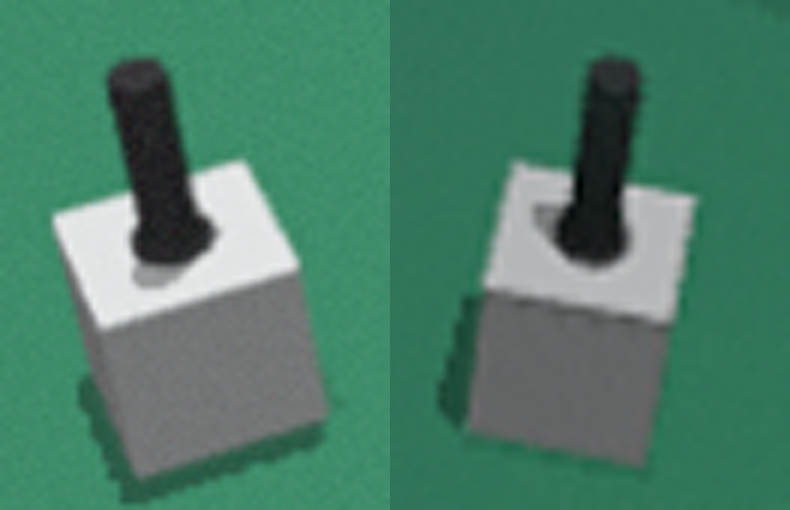

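send_rows --translation '[[3.5,1.5,17.3],[3.5,1.5,17.3],[3.5,1.5,17.3],[3.5,1.5,17.3],[3.5,1.5,17.3]]' --dr '[[0,0,0],[0,0,0],[0,0,0],[0,0,0],[0,0,0]]' --grip '[85,85,85,85,85]'

```text
clock: 4.08
position: [483.4, -331.6, 149.5]
ee_rot: [0.795, -0.606, 0.0, -0.0]
contact_force: [-0.0, 0.2, -0.6]
gripper_width: 85.2
```

Run:
```python
from h import *
s=arm.read_state(); print(s['clock'],s['position'],s['ee_rot'],s['contact_force'])
i=arm.camera_info('wrist'); snap('wrist','w3.png')
import json
json.dump({k:np.array(v).tolist() for k,v in i.items() if k in('fx','fy','cx','cy','D','cam_to_world')},open('w3.json','w'))
for t in ['pin_grip','stand_hole0']:
    print(t,[(np.round(d['xyz'],1).tolist(),round(d['confidence'],2)) for d in arm.place_of(t,'wrist')])
print(proj('wrist',[[480,-336,124],[480,-336,64],[482,-332,124],[482,-332,64]],i))
```

```text
4.075 [ 483.37008238 -331.59238207  149.48000861] [ 7.95496708e-01 -6.05957825e-01  2.62334388e-04 -1.82204506e-04] [-0.03395707  0.19619068 -0.58449304]
pin_grip [([485.7, -334.4, 90.5], 0.66)]
stand_hole0 []
[[320.9228312  272.11221871]
 [319.25480714 238.57985623]
 [314.98945715 278.21914924]
 [314.75839791 243.35216705]]
```

View pics/w3.png

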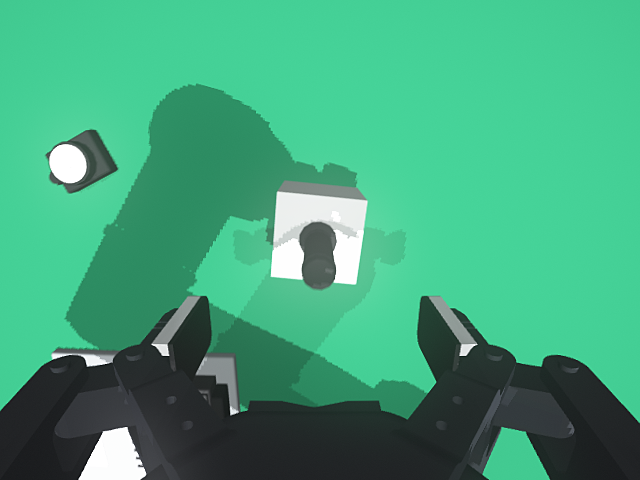

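Pin top is at (319,273) and collar at (318,237), which gives (480.7, -335.5). Descending to grip.

send_rows --translation '[[3,3,10],[0,0,16],[0,0,16],[0,0,16],[0,0,16.5]]' --dr '[[0,0,0],[0,0,0],[0,0,0],[0,0,0],[0,0,0]]' --grip '[85,85,85,85,85]'

```text
clock: 4.85
position: [480.3, -336.8, 73.9]
ee_rot: [0.795, -0.607, -0.0, 0.0]
contact_force: [0.5, -0.1, -0.1]
gripper_width: 84.7
```

send_rows --translation '[[0,0,0],[0,0,0],[0,0,0],[0,0,0],[0,0,0]]' --dr '[[0,0,0],[0,0,0],[0,0,0],[0,0,0],[0,0,0]]' --grip '[40,30,20,10,0]'

```text
clock: 5.48
position: [480.9, -337.0, 76.1]
ee_rot: [0.795, -0.607, 0.001, -0.0]
contact_force: [0.3, 0.8, 2.7]
gripper_width: 16.3
```

send_rows --translation '[[0,0,0],[0,0,0],[0,0,0],[0,0,0],[0,0,0]]' --dr '[[0,0,0],[0,0,0],[0,0,0],[0,0,0],[0,0,0]]' --grip '[0,0,0,0,0]'

```text
clock: 6.1
position: [480.9, -337.0, 76.0]
ee_rot: [0.795, -0.607, 0.001, -0.0]
contact_force: [-0.3, 0.9, 5.7]
gripper_width: 16.6
```

Run:
```python
from h import *
s=arm.read_state(); print(s['clock'],s['position'],s['ee_rot'],s['contact_force'],s['wrist_torque'],s['gripper_width'])
snap('wrist','w4.png')
a=snap('scene','s4.png')
cv2.imwrite('pics/z4.png',cv2.resize(a[180:320,80:220,::-1],None,fx=4,fy=4,interpolation=2))
```

```text
6.1 [ 480.93574332 -337.0054939    75.99934137] [ 7.94760530e-01 -6.06922850e-01  5.94247752e-04 -3.76437772e-05] [-0.29334111  0.92115589  5.69212808] [ 0.27698568  0.06112168 -0.01718283] 16.57968696554939
```

View pics/w4.png

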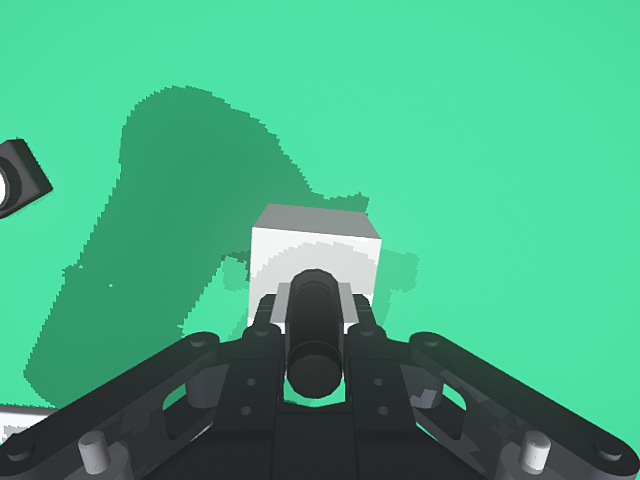

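View pics/z4.png

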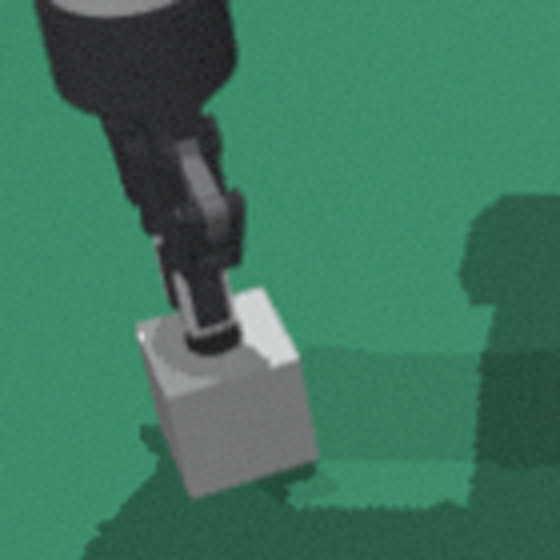

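Gripped at 16.6 mm width. TCP at grasp is (480.9, -337.0, 76.0), so the tip is 71 mm below the TCP. Lifting.

send_rows --translation '[[0,0,-10],[0,0,-20],[0,0,-30],[0,0,-40],[0,0,-40]]' --dr '[[0,0,0],[0,0,0],[0,0,0],[0,0,0],[0,0,0]]' --grip '[0,0,0,0,0]'

```text
clock: 6.82
position: [479.9, -336.5, 216.1]
ee_rot: [0.795, -0.607, -0.001, 0.0]
contact_force: [0.1, 0.2, -1.0]
gripper_width: 16.5
```

Run:
```python
from h import *
s=arm.read_state(); print(s['clock'],s['position'],s['ee_rot'],s['contact_force'],s['gripper_width'])
snap('wrist','w5.png'); a=snap('scene','s5.png'); b=snap('side','d5.png')
cv2.imwrite('pics/z5.png',np.hstack([cv2.resize(a[140:300,70:200,::-1],(390,480),interpolation=2),cv2.resize(b[70:200,350:456,::-1],(391,480),interpolation=2)]))
for c in ['scene','side']: print([(np.round(d['xyz'],1).tolist(),round(d['confidence'],2)) for d in arm.place_of('pin_tip',c)])
print((proj('scene',[s['position']-np.array([0,0,71])])-[70,140])*3,(proj('side',[s['position']-np.array([0,0,71])])-[350,70])*3.69)
plan([579,-61,216],195.15,10)
```

```text
6.825 [ 479.86290993 -336.54323671  216.08562678] [ 7.94571067e-01 -6.07170597e-01 -8.24823812e-04  7.47329644e-05] [ 0.08909601  0.23827504 -0.95119418] 16.522871853554832
[([481.8, -337.9, 155.5], 0.63)]
[([487.3, -337.5, 145.0], 0.48)]
[[160.58978135 258.88968819]] [[204.35221909 241.1530146 ]]
[[-24.0, -16.8, -0.1], [-24.0, -16.8, -0.1], [-24.0, -16.8, -0.1], [-24.0, -16.8, -0.1], [-24.0, -16.8, -0.1]]
[[-24.0, -16.8, -0.1], [-24.0, -16.8, -0.2], [-24.0, -16.8, -0.2], [-24.0, -16.8, -0.2], [-24.0, -16.8, -0.2]]
dr per row [0.01 0.01 0.01] dist 29.268230256647882
```

View pics/z5.png

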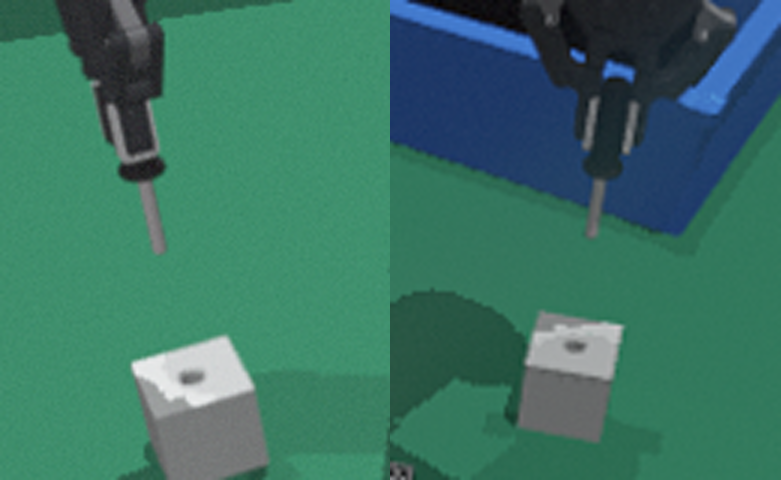

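View pics/w5.png

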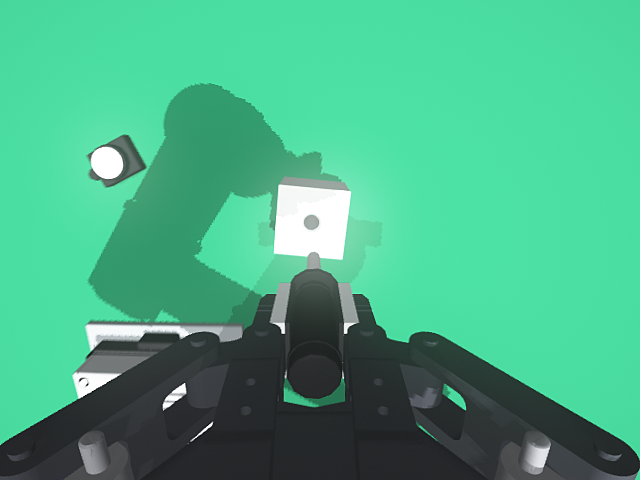

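The pin is held upright, with its tip visible in the wrist view at (314,253). The empty hole is at (312,222). Both go through the same camera, so I can compare them.

Run:
```python
from h import *
i=arm.camera_info('wrist'); print(arm.read_state()['position'])
print('tip',ray('wrist',[[314,256]],145,i),'hole',ray('wrist',[[311.7,222]],60,i))
print('sideproj tip ray', ray('side',[[350+204/3.69,70+236/3.69]],145), 'scene', ray('scene',[[70+161/3,140+253/3]],145))
print('hole side', ray('side',[[350+185/3.69,70+346/3.69]],60), 'scene', ray('scene',[[70+192/3,140+377/3]],60))
```

```text
[ 479.72553232 -336.32688366  214.38215022]
tip [[ 477.81354009 -333.25710389  145.        ]] hole [[ 479.85582951 -333.76886942   60.        ]]
sideproj tip ray [[ 481.830729  -342.0142176  145.       ]] scene [[ 473.63633579 -335.86555028  145.        ]]
hole side [[ 479.74887135 -328.80408947   60.        ]] scene [[ 484.18262314 -333.67189417   60.        ]]
```

send_rows --translation '[[-24,-16.8,0],[-24,-16.8,0],[-24,-16.8,0],[-24,-16.8,0],[-24,-16.8,0]]' --dr '[[0,0,0],[0,0,0],[0,0,0],[0,0,0],[0,0,0]]' --grip '[0,0,0,0,0]'

```text
clock: 7.7
position: [529.2, -197.8, 213.2]
ee_rot: [0.795, -0.607, -0.002, 0.001]
contact_force: [0.3, 0.6, -0.8]
gripper_width: 16.6
```

send_rows --translation '[[-24,-16.8,5],[-24,-16.8,10],[-24,-16.8,10],[-24,-16.8,10],[-24,-16.8,5]]' --dr '[[0,0,0],[0,0,0],[0,0,0],[0,0,0],[0,0,0]]' --grip '[0,0,0,0,0]'

```text
clock: 8.32
position: [578.2, -60.3, 172.6]
ee_rot: [0.795, -0.607, -0.002, 0.002]
contact_force: [0.8, -0.1, -0.8]
gripper_width: 16.4
```

Run:
```python
from h import *
s=arm.read_state(); print(s['clock'],s['position'],s['ee_rot'],s['contact_force'],s['gripper_width'])
i=arm.camera_info('wrist'); w=snap('wrist','w6.png'); a=snap('scene','s6.png'); b=snap('side','d6.png')
cv2.imwrite('pics/z6.png',np.hstack([cv2.resize(a[170:290,240:338,::-1],(392,480),interpolation=2),cv2.resize(b[150:250,280:362,::-1],(394,480),interpolation=2)]))
import json
json.dump({k:np.array(v).tolist() for k,v in i.items() if k in('fx','fy','cx','cy','D','cam_to_world')},open('w6.json','w'))
for c in ['scene','side','wrist']: print([(np.round(d['xyz'],1).tolist(),round(d['confidence'],2)) for d in arm.place_of('slot',c)])
```

```text
8.325 [578.21366076 -60.26201658 172.56417462] [ 0.79455489 -0.60718655 -0.00199512  0.00174515] [ 0.803962   -0.06834054 -0.75102346] 16.43562197253518
[([578.0, -62.0, 73.9], 0.83)]
[([579.5, -58.4, 68.9], 0.93), ([574.1, -41.7, -2.8], 0.24)]
[([574.3, -59.7, 66.0], 0.74)]
```

View pics/z6.png

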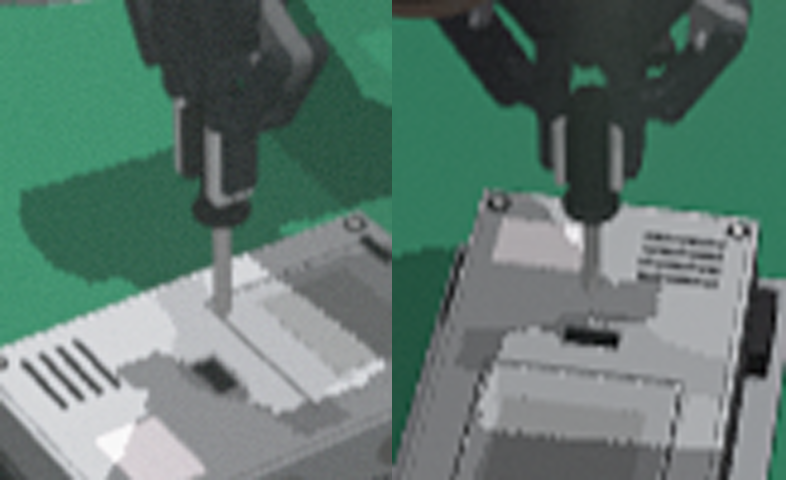

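View pics/w6.png

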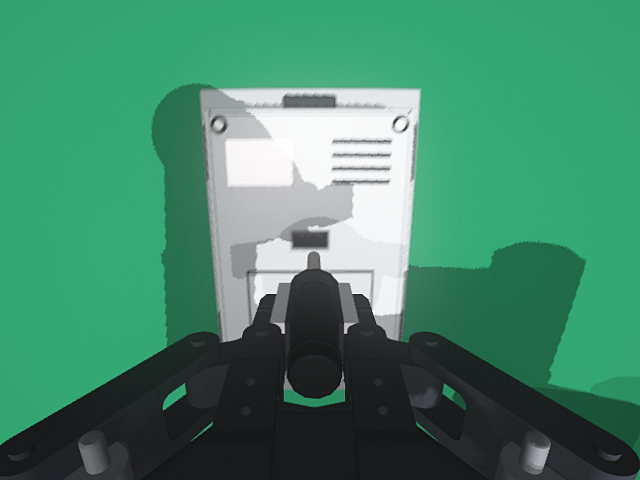

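The tip hovers about 30 mm over the face. I'll compute the relative offset, then descend most of the way and check again.

Run:
```python
from h import *
import json
i=json.load(open('w6.json')); im=cv2.imread('pics/w6.png')
cv2.imwrite('pics/z7.png',cv2.resize(im[220:275,280:345],None,fx=9,fy=9,interpolation=2))
p=np.array([578.2,-60.3,172.6])
z=p[2]-71
tip=ray('wrist',[[314,255]],z,i); print(tip, ray('wrist',[[310,240]],70,i), proj('wrist',[p-[0,0,71],p-[0,0,67]],i))
```

```text
[[576.04264472 -57.46416975 101.6       ]] [[578.74535514 -57.17369866  70.        ]] [[311.87642975 250.03826529]
 [311.87670101 252.06904697]]
```

View pics/z7.png

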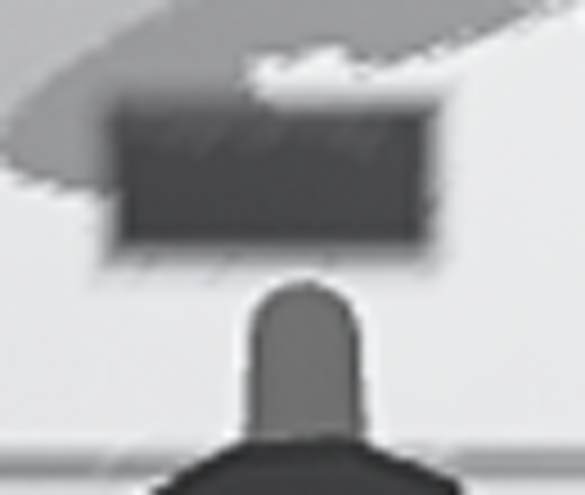

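send_rows --translation '[[-1,-2.5,5],[0,0,6],[0,0,6],[0,0,6],[0,0,0]]' --dr '[[0,0,0],[0,0,0],[0,0,0],[0,0,0],[0,0,0]]' --grip '[0,0,0,0,0]'

```text
clock: 9.25
position: [581.2, -59.6, 151.5]
ee_rot: [0.795, -0.607, -0.001, 0.001]
contact_force: [-0.7, 0.4, -0.6]
gripper_width: 16.5
```

Run:
```python
from h import *
s=arm.read_state(); print(s['clock'],s['position'],s['ee_rot'],s['contact_force'],s['gripper_width'])
i=arm.camera_info('wrist'); w=snap('wrist','w8.png'); a=snap('scene','s8.png'); b=snap('side','d8.png')
o=[cv2.resize(x,(260,390),interpolation=2) for x in (w[215:290,285:335,::-1],a[225:285,265:305,::-1],b[180:240,300:340,::-1])]
cv2.imwrite('pics/z8.png',np.hstack(o))
```

```text
9.25 [581.19413885 -59.56723185 151.54909463] [ 7.94621274e-01 -6.07104974e-01 -5.47339954e-04  5.30670951e-04] [-0.67193916  0.39753502 -0.58786267] 16.52023312692134
```

View pics/z8.png

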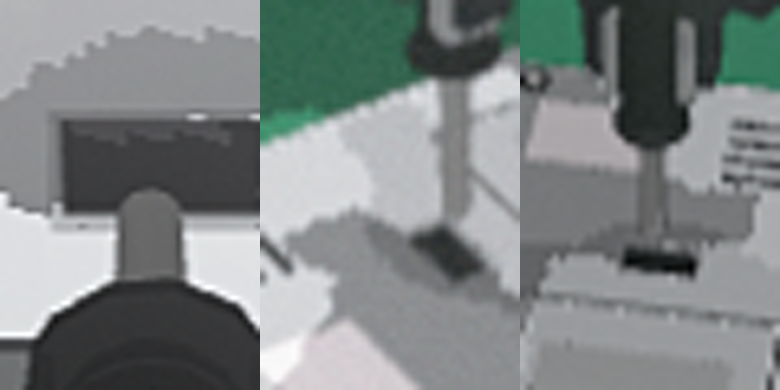

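Run:
```python
from h import *
im=cv2.imread('pics/w8.png'); 
z=cv2.resize(im[225:275,285:350],None,fx=10,fy=10,interpolation=2)
cv2.imwrite('pics/z9.png',z)
g=cv2.cvtColor(im,6); print(g[245,288:346].tolist()); print(g[228:265,304].tolist()); print(g[228:265,330].tolist()); print(g[228:270,314].tolist())
```

```text
[142, 142, 142, 142, 142, 144, 130, 126, 104, 69, 59, 63, 62, 63, 62, 63, 62, 63, 62, 62, 63, 63, 62, 63, 63, 64, 63, 64, 64, 63, 64, 64, 64, 65, 63, 64, 63, 65, 65, 64, 65, 66, 66, 67, 66, 64, 60, 95, 173, 183, 216, 231, 227, 227, 227, 227, 227, 227]
[146, 146, 145, 145, 145, 143, 145, 147, 127, 120, 81, 79, 80, 81, 63, 62, 64, 62, 62, 61, 61, 62, 62, 60, 61, 60, 54, 70, 135, 188, 173, 197, 227, 226, 224, 224, 224]
[147, 145, 145, 145, 145, 145, 144, 148, 126, 130, 71, 64, 66, 65, 65, 66, 66, 66, 65, 66, 64, 64, 65, 64, 63, 62, 58, 75, 128, 180, 178, 203, 228, 227, 225, 226, 225]
[145, 145, 145, 145, 146, 145, 144, 147, 129, 120, 83, 79, 81, 83, 64, 63, 64, 63, 63, 63, 62, 62, 58, 88, 108, 106, 105, 105, 103, 103, 104, 104, 104, 103, 104, 103, 103, 102, 103, 107, 91, 51]
```

View pics/z9.png

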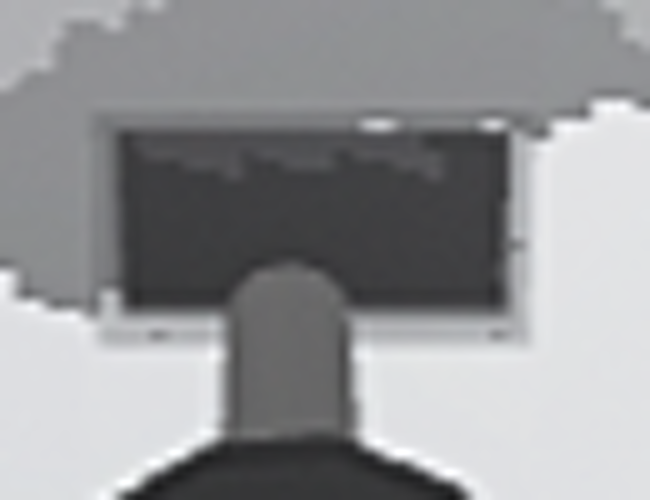

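Run:
```python
from h import *
i=arm.camera_info('wrist'); p=arm.read_state()['position']; print(p)
s=ray('wrist',[[316.2,247.6]],70,i)[0]; c=ray('wrist',[[294.5,247.6],[337.7,247.6],[316,236.5],[316,259]],70,i); print(s,np.linalg.norm(c[0]-c[1]),np.linalg.norm(c[2]-c[3]))
for v in (251.5,252.5,253.5):
    t=ray('wrist',[[313.9,v]],80.5,i)[0]; d=s-t; print(v,t,d[:2],tool([d[0],d[1],0]))
```

```text
[581.82183507 -59.44806893 152.48285828]
[578.99018957 -58.16842217  70.        ] 28.602764095661957 15.646874440345202
251.5 [580.66378575 -58.52463128  80.5       ] [-1.67359619  0.35620912] [-7.83999868e-01  1.52090527e+00 -7.08233070e-04]
252.5 [580.48805913 -57.88055004  80.5       ] [-1.49786957 -0.28787213] [-1.16376862e-01  1.52083519e+00 -6.04064251e-04]
253.5 [580.31203375 -57.23537373  80.5       ] [-1.32184418 -0.93304844] [ 5.52381233e-01  1.52076499e+00 -4.99718327e-04]
```

Run:
```python
from h import *
for c,t,s in (('scene',[295,259],[293.9,263.8]),('side',[320.8,216],[321.6,220])):
    a=ray(c,[t],80.5)[0]; b=ray(c,[s],70)[0]; d=b-a; print(c,a,b,tool([d[0],d[1],0]))
```

```text
scene [583.16685592 -57.41644504  80.5       ] [583.09827012 -59.59235074  70.        ] [2.08119318e+00 6.38674050e-01 7.85902119e-05]
side [580.44460618 -57.12873702  80.5       ] [577.77050074 -55.56945739  70.        ] [-2.20792586e+00  2.16962091e+00 -1.18027134e-03]
```

send_rows --translation '[[1.5,1.3,0],[0,0,3],[0,0,4],[0,0,0],[0,0,0]]' --dr '[[0,0,0],[0,0,0],[0,0,0],[0,0,0],[0,0,0]]' --grip '[0,0,0,0,0]'

```text
clock: 10.02
position: [580.8, -61.3, 145.3]
ee_rot: [0.795, -0.607, -0.0, 0.0]
contact_force: [-0.9, 0.9, -0.2]
gripper_width: 16.8
```

Run:
```python
from h import *
s=arm.read_state(); print(s['clock'],s['position'],s['ee_rot'],s['contact_force'],s['gripper_width'])
i=arm.camera_info('wrist'); w=snap('wrist','w10.png'); a=snap('scene','s10.png'); b=snap('side','d10.png')
o=[cv2.resize(x,(260,390),interpolation=2) for x in (w[215:290,290:340,::-1],a[225:285,270:310,::-1],b[180:240,300:340,::-1])]
cv2.imwrite('pics/z10.png',np.hstack(o))
```

```text
10.025 [580.80053816 -61.28995714 145.26526286] [ 7.94672547e-01 -6.07038333e-01 -2.49715705e-06  7.30251913e-05] [-0.94017021  0.92138147 -0.20390257] 16.76758217030077
```

View pics/z10.png

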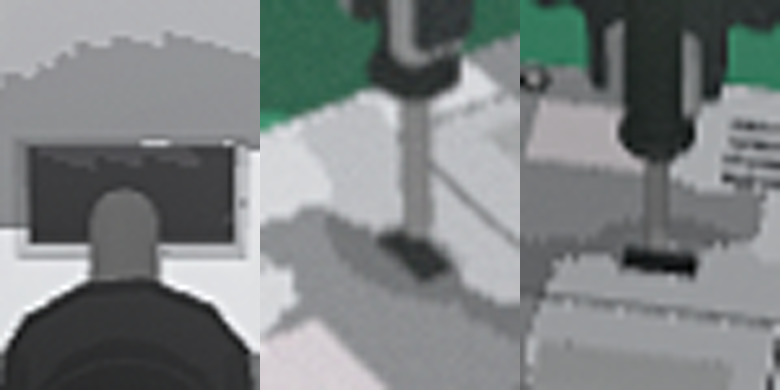

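Scene and wrist both show the tip over the middle of the slot: the tip's pole is at about (314,255) and the slot centre extrapolates to (315,255). I'll start inserting and watch the force.

send_rows --translation '[[0,0.8,4],[0,0,4],[0,0,4],[0,0,4],[0,0,4]]' --dr '[[0,0,0],[0,0,0],[0,0,0],[0,0,0],[0,0,0]]' --grip '[0,0,0,0,0]'

```text
clock: 10.8
position: [580.0, -61.5, 125.0]
ee_rot: [0.795, -0.607, -0.0, 0.0]
contact_force: [0.5, 1.0, -0.6]
gripper_width: 16.7
```

Run:
```python
from h import *
s=arm.read_state(); print(s['clock'],s['position'],s['contact_force'],s['wrist_torque'],s['gripper_width'])
w=snap('wrist','w11.png'); a=snap('scene','s11.png'); b=snap('side','d11.png')
o=[cv2.resize(x,(260,390),interpolation=2) for x in (w[215:290,290:340,::-1],a[225:285,270:310,::-1],b[180:240,300:340,::-1])]
cv2.imwrite('pics/z11.png',np.hstack(o))
```

```text
10.8 [579.99552557 -61.48506422 124.97423801] [ 0.50818313  0.99243533 -0.57550932] [-0.01081193 -0.01682837  0.01250465] 16.664397177171764
```

View pics/z11.png

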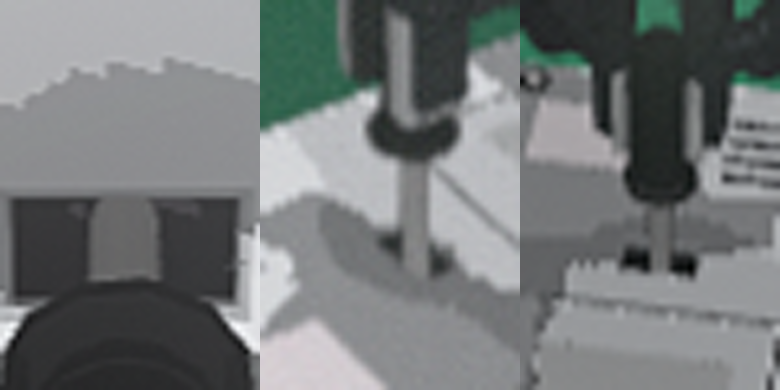

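The rod is 16 mm inside the slot with no force. Continuing down to the tab.

send_rows --translation '[[0,0,3],[0,0,3],[0,0,3],[0,0,2],[0,0,1.5]]' --dr '[[0,0,0],[0,0,0],[0,0,0],[0,0,0],[0,0,0]]' --grip '[0,0,0,0,0]'

```text
clock: 11.58
position: [580.1, -61.7, 113.3]
ee_rot: [0.795, -0.607, 0.0, 0.0]
contact_force: [-0.3, -0.6, 2.9]
gripper_width: 16.6
```

send_rows --translation '[[0,0,1],[0,0,1],[0,0,1],[0,0,0.5],[0,0,0]]' --dr '[[0,0,0],[0,0,0],[0,0,0],[0,0,0],[0,0,0]]' --grip '[0,0,0,0,0]'

```text
clock: 12.2
position: [580.1, -61.8, 109.5]
ee_rot: [0.795, -0.607, 0.0, 0.0]
contact_force: [-1.3, -3.1, 4.3]
gripper_width: 16.3
```

Run:
```python
from h import *
s=arm.read_state(); print(s['clock'],s['position'],s['contact_force'],s['wrist_torque'],s['gripper_width'])
a=snap('scene','s12.png'); b=snap('side','d12.png')
o=[cv2.resize(x,(390,390),interpolation=2) for x in (a[180:310,220:350,::-1],b[180:300,270:390,::-1])]
cv2.imwrite('pics/z12.png',np.hstack(o))
```

```text
12.2 [580.14605335 -61.79566271 109.50328288] [-1.25601367 -3.07056043  4.34950884] [-1.24417656  0.2950894  -0.02727622] 16.256747908930937
```

View pics/z12.png

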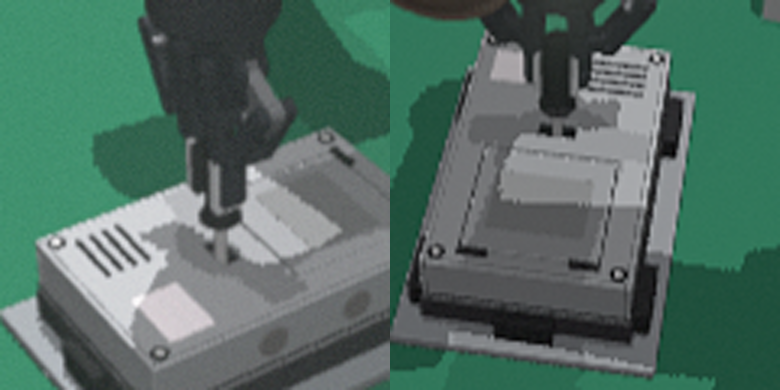

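The tab is yielding at 4.3 N and the hatch is still shut. Pressing a little further.

send_rows --translation '[[0,0,0.8],[0,0,0.7],[0,0,0.5],[0,0,0],[0,0,0]]' --dr '[[0,0,0],[0,0,0],[0,0,0],[0,0,0],[0,0,0]]' --grip '[0,0,0,0,0]'

```text
clock: 12.92
position: [580.4, -61.5, 107.5]
ee_rot: [0.795, -0.607, 0.0, -0.0]
contact_force: [-0.0, -3.4, 5.0]
gripper_width: 16.4
```

Run:
```python
from h import *
s=arm.read_state(); print(s['clock'],s['position'],s['contact_force'],s['wrist_torque'],s['gripper_width'])
a=snap('scene','s13.png'); b=snap('side','d13.png')
o=[cv2.resize(x,(390,390),interpolation=2) for x in (a[180:310,220:350,::-1],b[180:300,270:390,::-1])]
cv2.imwrite('pics/z13.png',np.hstack(o))
```

```text
12.925 [580.40624396 -61.45106915 107.47465052] [-0.01204335 -3.4476378   5.01627808] [-1.10097426 -0.21494079  0.04587002] 16.432877807372233
```

View pics/z13.png

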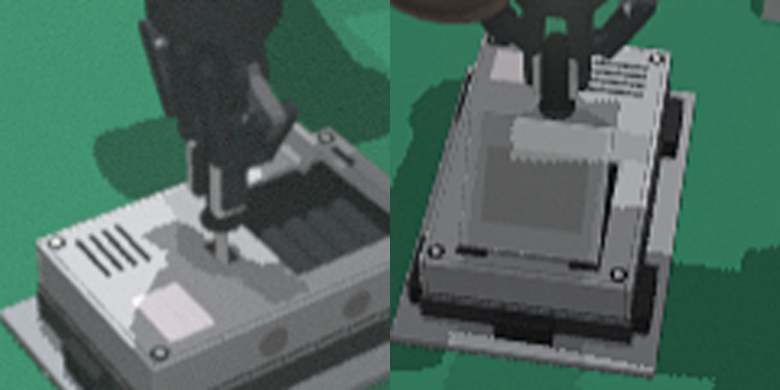

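The hatch has let go and is swinging up: the scene view shows the open bay behind the gripper. I'll hold for a moment, then withdraw.

send_rows --translation '[[0,0,0],[0,0,0],[0,0,0],[0,0,0],[0,0,0]]' --dr '[[0,0,0],[0,0,0],[0,0,0],[0,0,0],[0,0,0]]' --grip '[0,0,0,0,0]'

```text
clock: 13.65
position: [580.3, -61.5, 107.4]
ee_rot: [0.795, -0.607, 0.0, -0.0]
contact_force: [1.4, -2.3, 5.0]
gripper_width: 16.4
```

Run:
```python
from h import *
s=arm.read_state(); print(s['clock'],s['position'],s['contact_force'],s['wrist_torque'],s['gripper_width'])
a=snap('scene','s14.png'); b=snap('side','d14.png')
o=[cv2.resize(x,(390,390),interpolation=2) for x in (a[150:310,205:365,::-1],b[180:300,270:390,::-1])]
cv2.imwrite('pics/z14.png',np.hstack(o))
```

```text
13.65 [580.27985783 -61.46326967 107.43622081] [ 1.43917895 -2.25610706  4.95009169] [-1.07962165 -0.63144776  0.0139155 ] 16.357429692558277
```

View pics/z14.png

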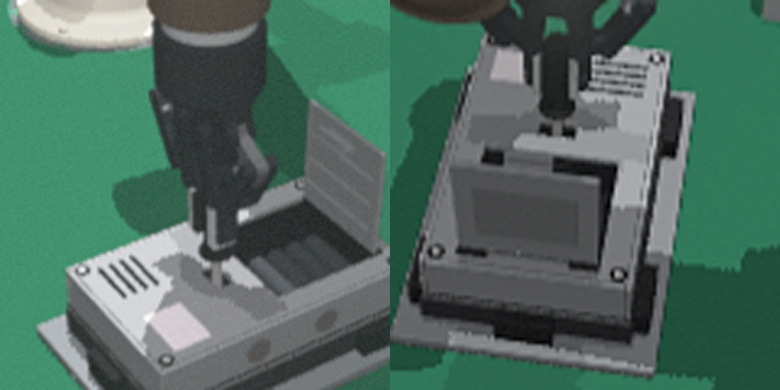

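The hatch is fully up. Withdrawing straight up.

send_rows --translation '[[0,0,-6],[0,0,-12],[0,0,-20],[0,0,-30],[0,0,-38]]' --dr '[[0,0,0],[0,0,0],[0,0,0],[0,0,0],[0,0,0]]' --grip '[0,0,0,0,0]'

```text
clock: 14.38
position: [577.8, -60.9, 212.5]
ee_rot: [0.795, -0.607, -0.003, 0.001]
contact_force: [-0.2, 0.5, -1.2]
gripper_width: 16.5
```

Run:
```python
from h import *
s=arm.read_state(); print(s['clock'],s['position'],s['ee_rot'],s['contact_force'],s['wrist_torque'],s['gripper_width'])
w=snap('wrist','w15.png');a=snap('scene','s15.png')
cv2.imwrite('pics/z15.png',np.hstack([cv2.resize(a[150:310,205:365,::-1],(390,390),interpolation=2),cv2.resize(w[:,:,::-1],(400,390))]))
plan([480.9,-337,215],195.15,10)
```

```text
14.375 [577.83284522 -60.92169975 212.54240908] [ 0.79450764 -0.60724606 -0.00276139  0.00148622] [-0.24533214  0.49260958 -1.17018937] [-0.03599039 -0.08064384 -0.0057668 ] 16.544614445871215
[[24.0, 17.0, 0.2], [24.0, 16.9, 0.2], [24.0, 16.9, 0.2], [24.0, 16.9, 0.2], [24.0, 16.9, 0.2]]
[[24.0, 16.9, 0.2], [24.0, 16.9, 0.2], [24.0, 16.9, 0.2], [24.0, 16.9, 0.2], [24.0, 16.9, 0.2]]
dr per row [-0.04 -0.    0.01] dist 29.36983955831463
```

View pics/z15.png

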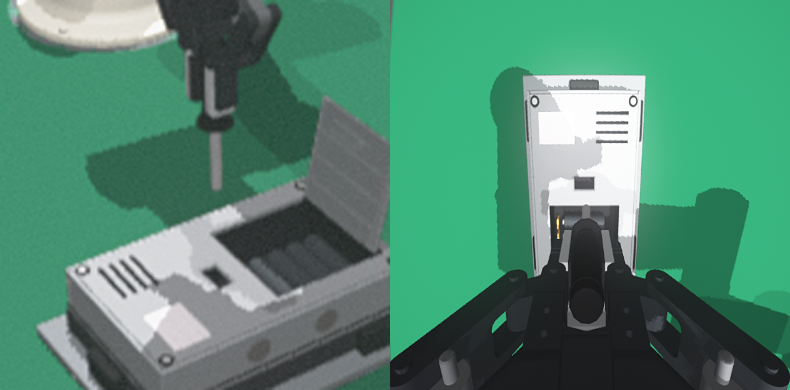

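The hatch stands open and the pin came out cleanly. Returning over the stand.

send_rows --translation '[[24,17,0],[24,17,0],[24,17,0],[24,17,0],[24,17,0]]' --dr '[[0,0,0],[0,0,0],[0,0,0],[0,0,0],[0,0,0]]' --grip '[0,0,0,0,0]'

```text
clock: 15.1
position: [527.7, -199.5, 211.9]
ee_rot: [0.795, -0.607, -0.002, 0.0]
contact_force: [0.5, -0.4, -0.2]
gripper_width: 16.7
```

send_rows --translation '[[24,17,8],[24,17,12],[24,17,16],[24,17,16],[24,17,12]]' --dr '[[0,0,0],[0,0,0],[0,0,0],[0,0,0],[0,0,0]]' --grip '[0,0,0,0,0]'

```text
clock: 15.72
position: [477.2, -337.2, 147.2]
ee_rot: [0.794, -0.607, -0.003, -0.0]
contact_force: [1.5, -1.2, -1.0]
gripper_width: 16.6
```

send_rows --translation '[[0,0,0],[0,0,0],[0,0,0],[0,0,0],[0,0,0]]' --dr '[[0,0,0],[0,0,0],[0,0,0],[0,0,0],[0,0,0]]' --grip '[0,0,0,0,0]'

```text
clock: 16.35
position: [479.4, -337.3, 149.6]
ee_rot: [0.795, -0.607, 0.0, -0.0]
contact_force: [-0.1, 0.7, -1.0]
gripper_width: 16.9
```

Run:
```python
from h import *
s=arm.read_state(); print(s['clock'],s['position'],s['ee_rot'],s['contact_force'],s['gripper_width'])
i=arm.camera_info('wrist'); w=snap('wrist','w16.png'); a=snap('scene','s16.png'); b=snap('side','d16.png')
o=[cv2.resize(x,(260,390),interpolation=2) for x in (w[205:280,290:340,::-1],a[220:295,112:162,::-1],b[120:195,375:425,::-1])]
cv2.imwrite('pics/z16.png',np.hstack(o))
plan([480.9,-337,s['position'][2]],195.15,1)
```

```text
16.35 [ 479.35944648 -337.30644391  149.61112119] [ 7.94855130e-01 -6.06799199e-01  2.01040520e-04 -1.19052076e-04] [-0.05788234  0.72350079 -0.98321484] 16.869074773019694
[[-0.1, -1.8, -0.2]]
dr per row [-0.01 -0.    0.11] dist 1.8405714740730228
```

View pics/z16.png

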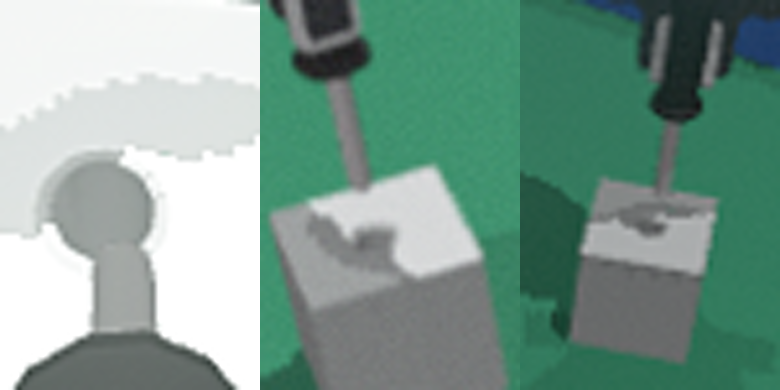

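Run:
```python
from h import *
i=arm.camera_info('wrist'); p=arm.read_state()['position']; print(p)
t=ray('wrist',[[314.0,255.6]],p[2]-71,i)[0]; h=ray('wrist',[[310.2,245.7]],60,i)[0]; d=h-t
print(t,h,tool([d[0],d[1],0]))
```

```text
[ 479.1600339  -337.57305494  149.43271336]
[ 477.3120297  -334.3291313    78.43271336] [ 479.99792861 -334.36387496   60.        ] [ 7.40353864e-01 -2.58207980e+00  3.92651581e-04]
```

send_rows --translation '[[0.3,-2.2,4],[0,0,4],[0,0,4],[0,0,0],[0,0,0]]' --dr '[[0,0,0],[0,0,0],[0,0,0],[0,0,0],[0,0,0]]' --grip '[0,0,0,0,0]'

```text
clock: 17.12
position: [481.3, -337.5, 137.3]
ee_rot: [0.795, -0.607, 0.0, 0.0]
contact_force: [-0.0, -0.2, -0.8]
gripper_width: 16.6
```

Run:
```python
from h import *
s=arm.read_state(); print(s['clock'],s['position'],s['ee_rot'],s['contact_force'],s['gripper_width'])
w=snap('wrist','w17.png'); a=snap('scene','s17.png'); b=snap('side','d17.png')
o=[cv2.resize(x,(260,390),interpolation=2) for x in (w[215:290,290:340,::-1],a[220:295,112:162,::-1],b[120:195,375:425,::-1])]
cv2.imwrite('pics/z17.png',np.hstack(o))
```

```text
17.125 [ 481.32978439 -337.5224624   137.34062124] [ 7.94655375e-01 -6.07060814e-01  4.53893981e-05  3.31998012e-05] [-0.02926464 -0.15673471 -0.76733427] 16.625430077694503
```

View pics/z17.png

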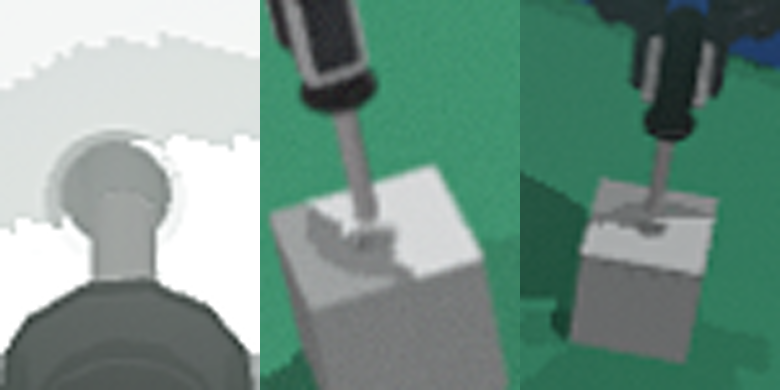

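The tip is 6 mm above the hole and about 1 mm off centre, inside the 3 mm clearance. I'll trim by 0.8 mm and lower it in.

send_rows --translation '[[0,-0.8,3],[0,0,4],[0,0,4],[0,0,4],[0,0,5]]' --dr '[[0,0,0],[0,0,0],[0,0,0],[0,0,0],[0,0,0]]' --grip '[0,0,0,0,0]'

```text
clock: 17.9
position: [482.1, -337.2, 117.0]
ee_rot: [0.795, -0.607, -0.0, 0.0]
contact_force: [-1.0, -0.2, -0.3]
gripper_width: 16.5
```

Run:
```python
from h import *
s=arm.read_state(); print(s['clock'],s['position'],s['contact_force'],s['wrist_torque'],s['gripper_width'])
w=snap('wrist','w18.png'); a=snap('scene','s18.png'); b=snap('side','d18.png')
o=[cv2.resize(x,(260,390),interpolation=2) for x in (w[215:290,290:340,::-1],a[220:295,112:162,::-1],b[120:195,375:425,::-1])]
cv2.imwrite('pics/z18.png',np.hstack(o))
```

```text
17.9 [ 482.07335631 -337.24811139  116.98018928] [-0.98074463 -0.2355536  -0.31725192] [ 0.00409866  0.0423914  -0.01066244] 16.46074144179327
```

View pics/z18.png

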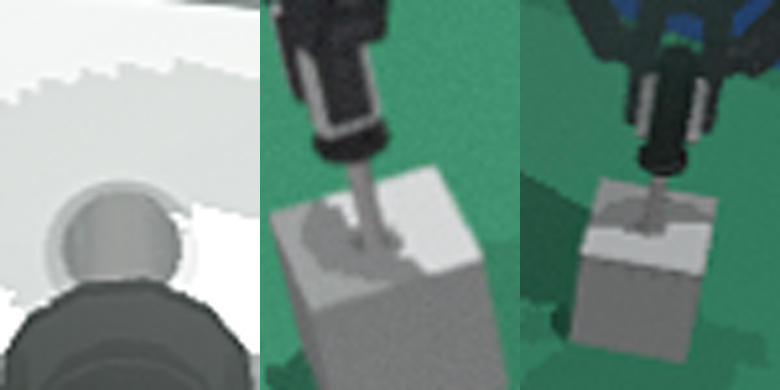

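The rod is in the hole with no force. Lowering toward collar contact, expected at TCP z of about 76.

send_rows --translation '[[0,0,8],[0,0,9],[0,0,9],[0,0,7],[0,0,4]]' --dr '[[0,0,0],[0,0,0],[0,0,0],[0,0,0],[0,0,0]]' --grip '[0,0,0,0,0]'

```text
clock: 18.68
position: [481.8, -337.2, 79.6]
ee_rot: [0.795, -0.607, -0.0, 0.0]
contact_force: [0.6, -0.3, -0.4]
gripper_width: 16.5
```

send_rows --translation '[[0,0,1],[0,0,1],[0,0,1],[0,0,0.5],[0,0,0]]' --dr '[[0,0,0],[0,0,0],[0,0,0],[0,0,0],[0,0,0]]' --grip '[0,0,0,0,0]'

```text
clock: 19.3
position: [482.1, -337.2, 76.9]
ee_rot: [0.795, -0.607, 0.0, -0.0]
contact_force: [-0.1, -0.3, -0.9]
gripper_width: 17.0
```

Run:
```python
from h import *
s=arm.read_state(); print(s['clock'],s['position'],s['contact_force'],s['wrist_torque'],s['gripper_width'])
a=snap('scene','s19.png'); b=snap('side','d19.png')
o=[cv2.resize(x,(390,390),interpolation=2) for x in (a[220:295,102:177,::-1],b[120:195,365:440,::-1])]
cv2.imwrite('pics/z19.png',np.hstack(o))
```

```text
19.3 [ 482.06510023 -337.24891305   76.85623623] [-0.13695886 -0.26339038 -0.89810464] [ 0.00269098 -0.0165837   0.00431515] 16.993442641438914
```

View pics/z19.png

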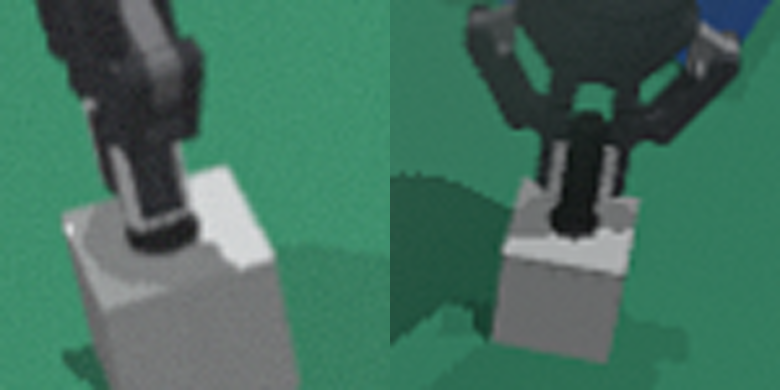

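Nearly seated, with no contact force yet. I'll take small steps until the force rises.

send_rows --translation '[[0,0,0.5],[0,0,0.5],[0,0,0.4],[0,0,0],[0,0,0]]' --dr '[[0,0,0],[0,0,0],[0,0,0],[0,0,0],[0,0,0]]' --grip '[0,0,0,0,0]'

```text
clock: 20.02
position: [482.1, -337.3, 76.0]
ee_rot: [0.795, -0.607, 0.0, 0.0]
contact_force: [-1.6, 1.1, 4.6]
gripper_width: 16.5
```

The collar is on the block at z 76.0 with 4.6 N, the same height as at pickup. Releasing.

send_rows --translation '[[0,0,0],[0,0,0],[0,0,0],[0,0,0],[0,0,0]]' --dr '[[0,0,0],[0,0,0],[0,0,0],[0,0,0],[0,0,0]]' --grip '[22,28,40,60,85]'

```text
clock: 20.65
position: [482.1, -337.3, 75.3]
ee_rot: [0.795, -0.607, -0.0, 0.0]
contact_force: [-0.6, -0.1, -0.3]
gripper_width: 74.2
```

send_rows --translation '[[0,0,0],[0,0,0],[0,0,-5],[0,0,-15],[0,0,-25]]' --dr '[[0,0,0],[0,0,0],[0,0,0],[0,0,0],[0,0,0]]' --grip '[85,85,85,85,85]'

```text
clock: 21.28
position: [481.8, -337.2, 121.2]
ee_rot: [0.795, -0.607, -0.0, 0.0]
contact_force: [0.4, -0.9, -0.5]
gripper_width: 84.9
```

send_rows --translation '[[0,0,-25],[0,0,-30],[0,0,-30],[0,0,-30],[0,0,0]]' --dr '[[0,0,0],[0,0,0],[0,0,0],[0,0,0],[0,0,0]]' --grip '[85,85,85,85,85]'

```text
clock: 21.9
position: [483.4, -338.0, 239.7]
ee_rot: [0.795, -0.607, 0.004, -0.001]
contact_force: [0.4, 0.1, 0.6]
gripper_width: 84.9
```

Run:
```python
from h import *
s=arm.read_state(); print(s['clock'],s['position'],s['contact_force'],s['wrist_torque'],s['gripper_width'])
a=snap('scene','s20.png'); b=snap('side','d20.png')
o=[cv2.resize(x,(390,510),interpolation=2) for x in (a[225:310,105:170,::-1],b[135:195,375:425,::-1])]
cv2.imwrite('pics/z20.png',np.hstack(o))
for c in ['scene','side']: print([(np.round(d['xyz'],1).tolist(),round(d['confidence'],2)) for d in arm.place_of('pin_grip',c)])
```

```text
21.9 [ 483.43175987 -337.9851578   239.68594712] [0.42777522 0.12354305 0.62369034] [-0.01860119  0.08118587 -0.03789775] 84.92282465777717
[([479.7, -333.7, 91.5], 0.76)]
[([483.7, -334.3, 94.8], 0.51)]
```

View pics/z20.png

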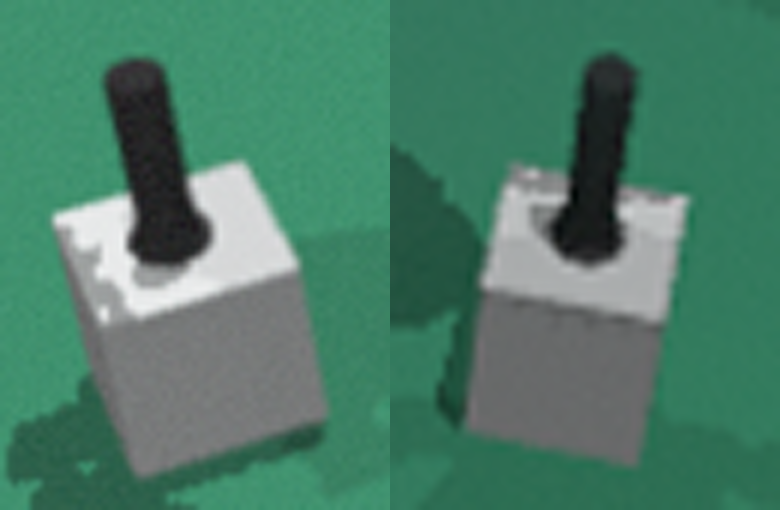

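View pics/s20.png

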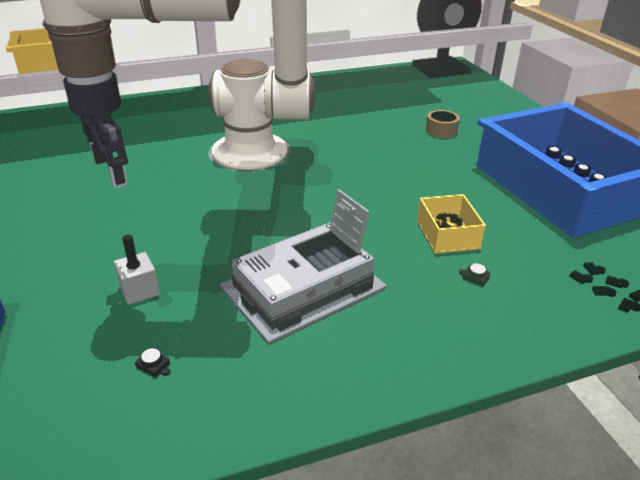

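The pin stands upright with its collar on the block, as it did at the start. The hatch is fully open, at about (350,220) in the scene view. The bin at (450,222) and speakers at (152,360) and (476,273) haven't moved, and the arm is clear. Handing in.

```bash
python3 -c "
from bench import arm
print(arm.job_done())"
```

```text
the job is handed in; nothing more can be done
None
```

The job is done and handed in: the hatch is open and the pin is back in its stand. The arm's clock read about 22 s at hand-in.

- **Pressing the latch:** I took the pin from its stand and pushed it straight down through the release slot. The tab gave at about 3 to 5 N and the hatch let go. It swung up to its open position and was still open in the last picture.
- **Returning the pin:** I lowered it back into the hole until the collar touched the block, with 4.6 N at the same height as at pickup (TCP z 76.0 mm). Then I released it and moved the arm clear.
- **Last checks:** The scene and side pictures show the pin upright with its collar down on the block. The bin and both speakers are where they were in the scene view, and the arm is touching nothing.
- **Disagreements:**
  - The cameras differed by about 3 to 5 mm on the pin's position in the stand.
  - At the slot, the side camera disagreed with the other two by about 4 mm. I relied on the wrist and scene pictures of tip and slot together, and the pin went in without touching the edges.
  - A sideways force of about 3 N, along world y, showed while the tab was pressed, and it disappeared on withdrawal.

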